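# Pack the last tile and close the sliding-lid tile box

### The arm

A 6-joint arm with a two-finger parallel gripper is mounted at the origin on the work surface; the furniture and walls round the work are solid. World frame = base frame: x ahead of the robot, y to its left, z up, the work surface at z = 0. Lengths are in m, angles in rad, forces in N, time in s.
With the tool pointing down it reaches from about 0.35 to 1 m from the base axis. Payload 7.1 kg.
Tool frame: the origin (TCP) lies between the finger pads; the fingertips stand 22 mm ahead of it and the grasp point (between the pads) lies 3 mm ahead of it; z points along the fingers, y is the line along which they close (so a half turn about z gives the same grasp; the last joint's range is limited). The gripper opens to 85 mm and grips with 20 to 120 N. Pads are 22 mm wide; open, the fingers measure 114 mm over their backs; the gripper's body (76 mm by 85 mm) begins 54 mm behind the grasp point. The pads swing forward as they close: fully open they stand 13 mm farther back than shut.
Start: joints at [1.158, 0.423, 1.63, -0, 1.089, -0.019], TCP at [0.24, 0.577, 0.253] pointing down, gripper open.
Joint ranges: [-3, 3], [-0.9, 2.11], [0.09, 2.58], [-1.31, 4.45], [0.11, 2.69], [-2.54, 2.54]. Speed limits (rad/s): [2.39, 2.39, 3.01, 3.14, 3.14, 3.14].

### API

Orientations are given as a rotation vector (axis times angle).
In Python, from rig import manip gives the robot as it stands. The module is installed in compiled form; this text tells all that it offers. Calls block until the motion is done:
- manip.move_to(position, orientation): joint-space move of the TCP to a pose.
- manip.servo_line(position, orientation=None, rate=0.15): straight line of the TCP; orientation=None keeps the orientation; rate is the mean speed in m/s.
- manip.set_joints(angles): joint-space move.
- manip.command_gripper(opening, f_grip=None): finger opening in m; f_grip is the grip in N (None keeps the last); returns when the fingers have stopped.
- manip.hold(seconds).
- manip.solve_ik(position, orientation): joint angles nearest the present ones, or None.
- manip.camera(name): name is "scene" or "top" or "wrist"; returns a dict with "image" (384x512x3 uint8, red, green, blue), "fx", "fy", "cx", "cy" (pixels), "cam_to_world" (4x4, takes a point from camera to world coordinates); the wrist camera has in their place "mount" (4x4, takes a point from camera to tool coordinates, whose origin is the TCP and whose axes are the flange's). Camera axes: x right, y down, z forward; pixel columns grow to the right and rows downward; lengths in m; the calibration is good to about 2 mm. The wrist camera is an equidistant fisheye: a pixel r from the principal point sees the ray r / f radians off the axis. A picture is of the moment at which its call begins: read the wrist's pose just before it. There is no depth.
A pose or a line that the arm cannot do raises manip.IKError and nothing moves.
- manip.sign_off(): hands the job in; it is judged then, once.
Readings, each from a call of its own:
- manip.get_time(): time.
- manip.get_joint_positions(): joint angles.
- manip.get_joint_vel(): joint speeds.
- manip.get_tau(): joint torques, N m.
- manip.get_position(): TCP position.
- manip.get_ee_rot(): TCP orientation.
- manip.get_contact_force(): force on the tool from outside, world axes, zero at the start.
- manip.get_torque(): the same for the moment, N m.
- manip.get_width(): finger opening in m.
- manip.get_grip_force(): force on a finger pad.
Only numpy, scipy, OpenCV 4.12 (cv2) and the standard library are available. Lean on these libraries where they do the work, as an engineer would, in place of code of your own. Each camera call takes 0.05 s, during which the arm holds its last target. There are 200 camera calls.

### The job

The blue tile in the wooden tile box is lying with one edge up on the end wall, so the sliding lid cannot pass. With the fingertips only, gripping and lifting nothing, push the tile in until it drops flat into its pocket, then push the lid fully shut by its batten, and swing the steel turn-button round until it lies square across the lid behind the batten. Never shove the lid onto the raised tile, and leave the other tiles and the pencil where they are.

Things in the scene. Friction and masses are not known exactly. Their poses are not given: they have to be found in the camera images.
- box: Plywood box 230 x 94 x 33 mm, firm on the bench. Origin: centre of its underside; +x is the way the lid closes, toward the end with the raised tile. Three 66 x 66 mm pockets along x, floor at 6 mm. The +x end wall (x = 105 to 115 mm) is only 22 mm high. Side walls at |y| = 33 to 47 mm carry strips that hold down the lid's edges: tops at 33 mm, 68 mm clear between them.
- pocket (a point): Centre of the floor of the end pocket (x = 72 mm in the box) that the blue tile belongs in; axes as the box.
- tile: Blue glazed tile 61 x 61 mm, 10 to 12 mm thick, 57 mm wide below, loose, 60 to 120 g. Origin: centre of its underside; z: normal of the glazed face. At first it leans about 20 degrees, lower edge on the pocket floor, +x edge up on the box's +x end wall, about level with that wall's outer face. Pushed there some 12 mm toward the box's -x it slides off the wall and drops flat.
- tile_mid (a point): Centre of the blue tile, 5 mm above its underside.
- tile_edge (a point): Middle of the side face of the blue tile's raised (+x) edge; at the start about 31 mm above the bench, the face reaching from 25 to 35 mm.
- lid (a joint): How far the lid is drawn out toward the box's -x, in m: 0 = fully shut (a stop), 0.088 to 0.112 at the start. It slides along the box's x in grooves and stays where it is left (about 1.5 N to move). A 6 mm plate, its top 28.5 mm above the bench, 77 mm wide; shut, it reaches from x = -115 to 109 mm in the box.
- lid_push (a point): Middle of the rear (-x) face of the lid's wooden batten, the face to push, 36 mm above the bench; moves with the lid; at x = -99 mm in the box when shut. The batten lies across the lid (50 mm in y, 13 mm in x), from the lid's top to 44 mm above the bench; behind this face the lid goes on for 16 mm.
- turn_button (a joint): Angle of the steel turn-button in rad, counter-clockwise seen from above. At 0 it points straight to the box's -x, out past the rear end of the box; at 1.57 (a stop) it points to the box's -y, square across the lid behind the batten: locked. At the start -0.5 to 0, splayed outward to +y. It stays where it is left (0.03 N m of friction).
- button_pivot (a point): Pivot of the turn-button, on the +y side strip near the rear end (x = -106, y = 40.5 mm in the box), at half the button's thickness.
- button_tip (a point): Outer end of the turn-button, 45 mm from the pivot. The button is a bar 12 mm wide and 8 mm thick, from 33.5 to 41.5 mm above the bench.
- tile_honey: Honey-yellow square tile, 61 x 61 x 12 mm, loose on the bench beside the box (-y side); origin at the centre of its underside. Leave alone.
- star: Cobalt eight-point star tile, 64 x 63 x 12 mm, loose on the bench beside the box (-y side); origin at the centre of its underside. Leave alone.
- pencil: Red carpenter's pencil, 148 x 8 x 7 mm, loose on the bench beside the box (+y side); origin at the centre of its underside. Leave alone.
Not all that is in view belongs to the job. Leave any purple or white look-alike of the tile alone.

How it is judged:
On the way, in this order (a step that is already met when the one before it is completed fails the run):
1. the blue tile lies flat in the end pocket, with the lid still open (angle between tile's own z axis and vertical below 0.06 rad and z of tile_mid in the frame of pocket between 0 and 0.0085 m and x of tile_mid in the frame of pocket between -0.006 and 0.006 m and y of tile_mid in the frame of pocket between -0.006 and 0.006 m and value of joint lid above 0.03 m), for 0.2 s.
2. the lid is fully shut over the flat tile (angle between tile's own z axis and vertical below 0.06 rad and z of tile_mid in the frame of pocket between 0 and 0.0085 m and x of tile_mid in the frame of pocket between -0.006 and 0.006 m and y of tile_mid in the frame of pocket between -0.006 and 0.006 m and value of joint lid below 0.004 m), for 0.2 s.
3. the turn-button lies across the lid behind the batten (value of joint lid below 0.004 m and value of joint turn_button above 1.45 rad), for 0.2 s.
At the end, for the whole second after the job is handed in: The blue tile lies flat (within 0.06 rad) on the floor of the end pocket, the lid is shut to within 4 mm, the turn-button is past 1.45 rad (square across is 1.57), and all is at rest (all of step 3 and angle between tile's own z axis and vertical below 0.06 rad and z of tile_mid in the frame of pocket between 0 and 0.0085 m and x of tile_mid in the frame of pocket between -0.006 and 0.006 m and y of tile_mid in the frame of pocket between -0.006 and 0.006 m and linear speed of tile below 0.02 m/s and velocity of joint turn_button between -0.1 and 0.1 rad/s and velocity of joint lid between -0.01 and 0.01 m/s); the robot touches nothing.
It fails at once if the lid is shoved onto the raised tile (drawn out less than 25 mm while the tile still leans) (value of joint lid below 0.025 m and angle between tile's own z axis and vertical above 0.12 rad).
It fails at once if the blue tile is lifted (its centre over 45 mm above the bench) (height (world z) of tile_mid above 0.045 m).
It fails at once if the honey tile, the star or the pencil is moved more than 20 mm (distance of any of tile_honey, star, pencil from where it was at the start of the episode above 0.02 m).
It also fails if it takes over 58 s, if anything falls off the work surface, if the arm or the gripper's body presses on something with over 40 N, if the wrist force passes 120 N, or if a joint passes its speed limit or range.

## Working session

There is one attempt and no reset: what is moved stays moved. The work goes in short steps, each a Python script; the robot and the scene stay as the last script left them, time stands still between calls to the robot, and variables do not carry over. Pictures are saved under pics/ and viewed, at most 10 in all, crops included, and the job is handed in when it is done.

```bash
mkdir -p pics
python3 - <<'E'
from rig import manip as m
import cv2,numpy as np
for n in ("scene","top"):
    c=m.camera(n); cv2.imwrite(f"pics/{n}0.png",c["image"][:,:,::-1]); print(n,c["fx"],c["fy"],c["cx"],c["cy"]); print(np.round(c["cam_to_world"],4))
c=m.camera("wrist"); print(c["mount"]); print(m.get_ee_rot(),m.get_time())
E
```

```text
scene 379.0151435876401 379.0151435876401 252.08188847035223 190.34198978417163
[[-0.6757 -0.3633  0.6414  0.0123]
 [-0.7371  0.3426 -0.5825  0.4786]
 [-0.0081 -0.8664 -0.4993  0.4757]
 [ 0.      0.      0.      1.    ]]
top 369.3412455445605 369.3412455445605 258.2483458505763 192.5365941992964
[[ 0.0135 -0.9904  0.1376  0.4132]
 [-0.9999 -0.0119  0.0122 -0.0239]
 [-0.0105 -0.1378 -0.9904  0.9039]
 [ 0.      0.      0.      1.    ]]
[[-3.91592217e-04 -9.58363110e-01 -2.85552089e-01  7.13658013e-02]
 [ 9.99999894e-01 -3.05823692e-04 -3.44952933e-04  1.78893402e-03]
 [ 2.43261571e-04 -2.85552194e-01  9.58363128e-01 -1.19961229e-01]
 [ 0.00000000e+00  0.00000000e+00  0.00000000e+00  1.00000000e+00]]
[-6.14497395e-01 -3.08064477e+00  1.75811516e-03] 0.15
```

View pics/top0.png

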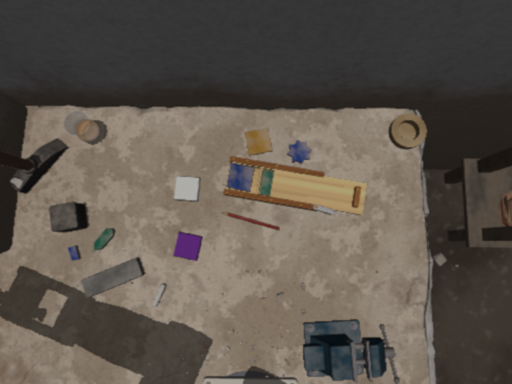

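View pics/scene0.png

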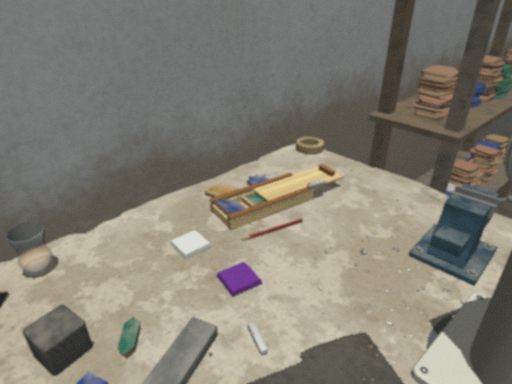

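The top view shows the box with the raised blue tile at about (240,177). The lid is drawn out to the right, with its batten at (357,196), and the steel button is near (325,210). Box +x points roughly along world +y. Next I'll look closer with the wrist camera.

```bash
cat > h.py <<'E'
from rig import manip as m
import cv2,numpy as np
from scipy.spatial.transform import Rotation as R
def snap(name):
    p=np.array(m.get_position()); r=R.from_rotvec(m.get_ee_rot()).as_matrix()
    c=m.camera("wrist"); T=np.eye(4); T[:3,:3]=r; T[:3,3]=p
    np.savez(f"pics/{name}.npz",T=T@c["mount"],k=[c["fx"],c["fy"],c["cx"],c["cy"]],im=c["image"])
    return c["image"]
def pt(name,u,v,z):
    d=np.load(f"pics/{name}.npz"); fx,fy,cx,cy=d["k"]; T=d["T"]
    a=np.array([(u-cx)/fx,(v-cy)/fy]); th=np.hypot(*a)
    ray=T[:3,:3]@np.r_[a*np.sin(th)/max(th,1e-9),np.cos(th)]
    return T[:3,3]+ray*(z-T[2,3])/ray[2]
E
python3 - <<'E'
from h import *
o=m.get_ee_rot(); print(R.from_rotvec(o).as_matrix().round(3))
# tool x along world +x? choose y_tool = world -y, x_tool=+x ... z down
M=np.array([[1,0,0],[0,-1,0],[0,0,-1]]).T
m.move_to([0.50,-0.09,0.24],R.from_matrix(M).as_rotvec())
m.hold(.3)
im=snap("w1"); d=np.load("pics/w1.npz"); print(d["k"],d["T"].round(3),m.get_joint_positions(),m.get_time())
cv2.imwrite("pics/w1.png",im[:,:,::-1])
E
```

```text
[[-0.923  0.384 -0.   ]
 [ 0.384  0.923 -0.001]
 [ 0.    -0.001 -1.   ]]
[297.31863964 297.31863964 254.08265734 187.73471647] [[ 0.    -0.958 -0.286  0.575]
 [-1.    -0.    -0.    -0.089]
 [ 0.     0.286 -0.958  0.36 ]
 [ 0.     0.     0.     1.   ]] [-2.01025154e-01  2.69595906e-01  1.89677641e+00  1.59718983e-05
  9.75245254e-01  1.36928540e+00] 3.0333
```

View pics/w1.png

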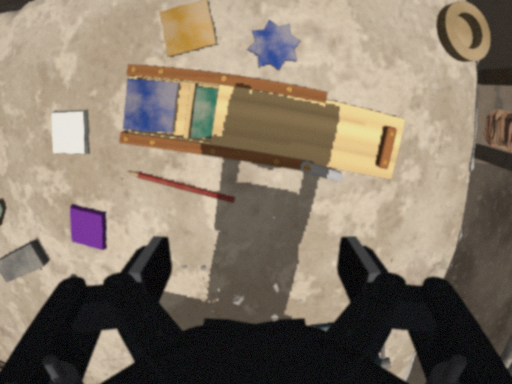

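The wrist picture shows the strips at rows 65-170, the blue tile around (150,106), the batten at (386,147) and the grey button at about (325,172). I'll enlarge this part to pick corners.

Run:
```python
from h import *
im=np.load("pics/w1.npz")["im"][55:195,112:412,::-1]
g=np.clip(im.astype(float)*1.2,0,255).astype(np.uint8)
g=cv2.resize(g,None,fx=2.66,fy=2.66,interpolation=cv2.INTER_CUBIC); cv2.imwrite("pics/w1c.png",g); print(g.shape)
```

```text
(372, 798, 3)
```

View pics/w1c.png

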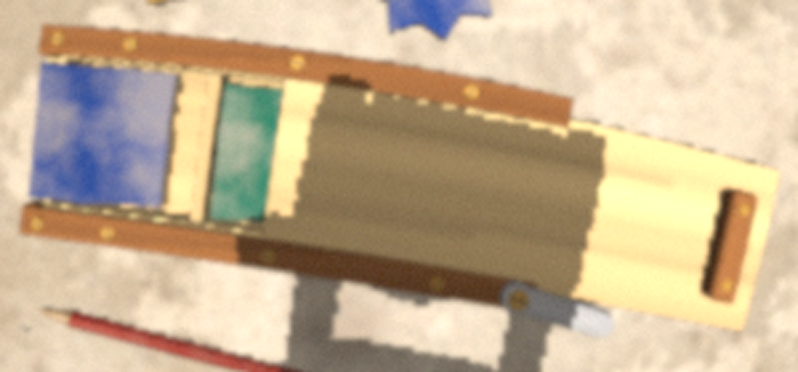

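Crop corners, with strip tops at z=0.033: (42,25), (572,97) and (22,233). The pivot is at (517,299), the button tip at (610,322), the batten's rear edge runs (755,195)-(733,302), and the tile's raised edge runs (40,62)-(30,203).

Run:
```python
from h import *
P=lambda u,v,z: pt("w1",112+(u-.83)/2.66,55+(v-.83)/2.66,z)
A,B,C=P(42,25,.033),P(572,97,.033),P(22,233,.033)
pv=P(517,299,.0415)
print(A,B,C,pv,"len",np.linalg.norm(A-B),"wid",np.linalg.norm(A-C))
loc=np.array([[115,-47],[-115,-47],[115,47],[-106,40.5]])/1000
W=np.array([A,B,C,pv])[:,:2]
lc,wc=loc.mean(0),W.mean(0)
Z=((loc-lc)[:,0]-1j*(loc-lc)[:,1])@((W-wc)[:,0]+1j*(W-wc)[:,1]); th=np.angle(Z)
c,s=np.cos(th),np.sin(th);Rm=np.array([[c,-s],[s,c]]); t=wc-Rm@lc
print("theta",th,"t",t,"res mm",((loc@Rm.T+t-W)*1000).round(1).tolist())
np.savez("box.npz",th=th,t=t)
b=lambda p:((p[:2]-t)@Rm*1000).round(1)
for n,p in dict(bat1=P(755,195,.044),bat2=P(733,302,.044),lidr=P(777,168,.0285),lidr2=P(743,328,.0285),tip=P(610,322,.0415),e1=P(40,62,.035),e2=P(30,203,.035),pen=P(45,310,.007),pen2=P(285,371,.007)).items(): print(n,b(p))
```

```text
[0.62474796 0.0562472  0.033     ] [ 0.5882614  -0.16863322  0.033     ] [0.53332445 0.07026261 0.033     ] [ 0.50358062 -0.14616176  0.0415    ] len 0.22782113878162844 wid 0.09249156131938155
theta 1.4086816966549964 t [ 0.56051175 -0.04902951] res mm [[0.7, 0.6], [0.1, -1.5], [-0.6, 1.8], [-0.1, -0.9]]
bat1 [-200.1  -23.9]
bat2 [-201.5   24.1]
lidr [-216.6  -38.7]
lidr2 [-218.3   37.3]
tip [-147.3   43.3]
e1 [111.8 -30. ]
e2 [109.5  31.9]
pen [110.4  87.8]
pen2 [-11.5  98.9]
```

```bash
cat >> h.py <<'E'
b=np.load("box.npz"); th=float(b["th"]); c,s=np.cos(th),np.sin(th); Rm=np.array([[c,-s],[s,c]]); t=b["t"]
def rot(a=0): return (R.from_euler("z",th+a)*R.from_euler("x",np.pi)).as_rotvec()
def w(x,y,z): return np.r_[Rm@(np.array([x,y])/1000)+t,z]   # box mm -> world
def inbox(): p=np.array(m.get_position()); return np.r_[(p[:2]-t)@Rm*1000,p[2]*1000].round(1)
def F(): f=np.array(m.get_contact_force()); return np.r_[f[:2]@Rm,f[2]].round(1)
E
python3 - <<'E'
from h import *
m.command_gripper(0.0)
m.move_to(w(165,0,.09),rot()); print(inbox(),F(),m.get_joint_positions())
m.servo_line(w(165,0,.042),rate=.1); print(F())
z=.042
while z>.018 and abs(F()[2])<3:
    z-=.0015; m.servo_line(w(165,0,z),rate=.03)
print("bench contact TCP",inbox(),F())
m.servo_line(w(165,0,.06)); m.hold(.2)
im=snap("w2"); cv2.imwrite("pics/w2.png",im[:,:,::-1]); print(m.get_time())
E
```

```text
[164.6  -0.2  90.3] [ 0.3 -0.8  0.1] [ 1.70950981e-01  6.06901544e-01  1.77738008e+00 -2.24777966e-04
  7.57080014e-01  3.34996305e-01]
[ 0.4 -0.4 -0.1]
bench contact TCP [165.1  -0.2  22.1] [-0.8  3.9 10.8]
9.6333
```

View pics/w2.png

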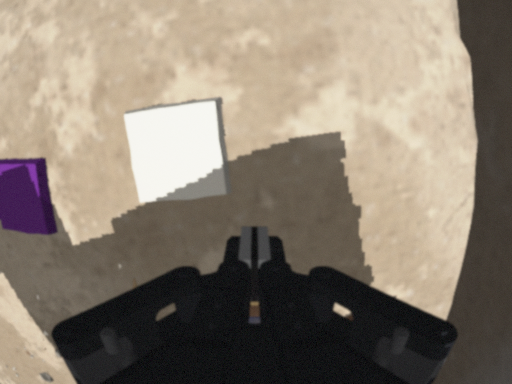

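The shut fingertips touch the bench at TCP z = 22 mm, as stated; the picture shows only the shut fingers and the distant white and purple look-alikes. Now I'll push the tile.

Run:
```python
from h import *
m.servo_line(w(138,0,.0495)); print(inbox(),F())
x=129
m.servo_line(w(x,0,.0495),rate=.08)
while x>113:
    x-=2; m.servo_line(w(x,0,.0495),rate=.03); print(inbox(),F())
m.hold(.2); print(F())
m.servo_line(w(150,0,.0495)); m.servo_line(w(150,0,.2),rate=.3); m.move_to(w(40,-0,.24),rot(-1.41)); m.hold(.2)
im=snap("w3"); cv2.imwrite("pics/w3.png",im[:,:,::-1]); print(m.get_time(),inbox())
```

```text
[137.4   0.4  48.9] [ 0.4  0.8 -0. ]
[ 1.271e+02 -1.000e-01  4.960e+01] [0.5 0.5 0.8]
[124.9   0.   49.5] [-0.1  0.1  0.3]
[122.9   0.   49.5] [-0.4 -0.5 -0.2]
[120.9   0.   49.5] [-1.3 -0.3  0.7]
[118.9   0.   49.5] [ 0.1  0.6 -0. ]
[116.9  -0.   49.5] [ 0.3 -0.3  0.8]
[114.9  -0.   49.5] [-0.1 -0.5 -0.6]
[112.9   0.   49.5] [-0.4  0.3 -0.6]
[ 0.3  0.1 -0.4]
14.8583 [4.030e+01 1.000e-01 2.397e+02]
```

View pics/w3.png

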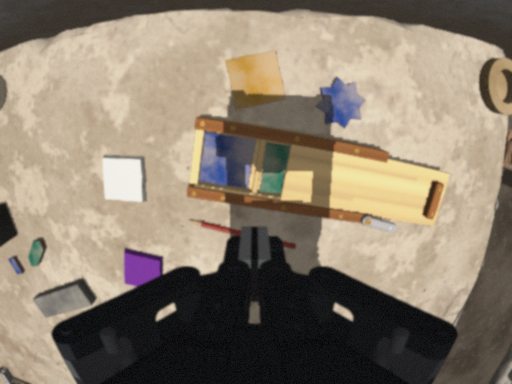

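The end wall is now clear, a yellow strip at (195,158), and the blue tile lies inside the pocket around (228,162). I'll check that it is flat by measuring it on the z=17 mm plane.

Run:
```python
from h import *
im=np.load("pics/w3.npz")["im"]; h=cv2.cvtColor(im,cv2.COLOR_RGB2HSV)
k=((h[...,0]>105)&(h[...,0]<130)&(h[...,1]>90)).astype(np.uint8); k[:125]=0;k[205:]=0;k[:,:185]=0;k[:,275:]=0
k=cv2.morphologyEx(k,cv2.MORPH_CLOSE,np.ones((5,5)))
n=max(cv2.findContours(k,0,1)[0],key=cv2.contourArea)
q=cv2.boxPoints(cv2.minAreaRect(n)); print(q.round(),cv2.contourArea(n))
for u,v in q: print(((pt("w3",u,v,.017)[:2]-t)@Rm*1000).round(1))
f=n[:,0]
P=np.array([(pt("w3",u,v,.017)[:2]-t)@Rm*1000 for u,v in f]); print(P.min(0),P.max(0))
g=cv2.resize(im[110:225,180:300,::-1],None,fx=5,fy=5,interpolation=cv2.INTER_CUBIC);cv2.imwrite("pics/w3c.png",g)
```

```text
[[200. 182.]
 [206. 133.]
 [244. 137.]
 [239. 186.]] 713.0
[102.1  30.4]
[102.9 -29.1]
[ 58.1 -30.8]
[55.5 28.2]
[ 55.59054777 -29.5082435 ] [102.80033893  29.21263486]
```

View pics/w3c.png

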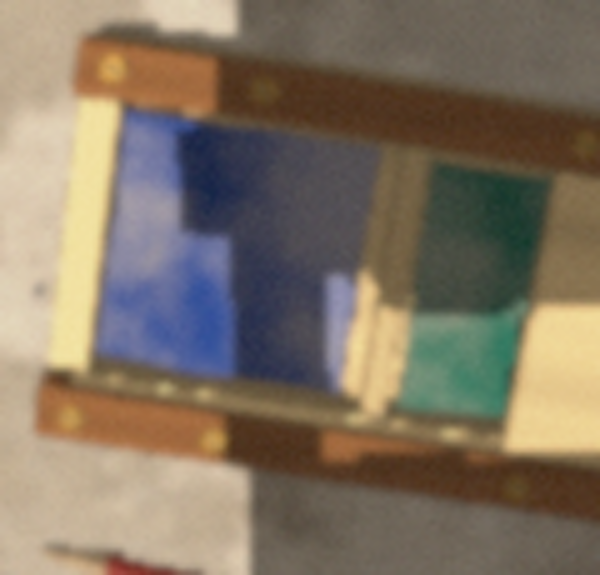

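The whole tile sits below the wall, with its +x edge at about x=102.5 mm and its -x edge at crop (380,150). That matches a flat tile about 60 mm long. Now the lid, pushed with force monitoring.

Run:
```python
from h import *
e=[((pt("w3",180+u/5,110+v/5,.017)[:2]-t)@Rm*1000).round(1) for u,v in((125,112),(381,148),(97,365),(335,390))]; print(e)
assert all(38<p[0]<46 for p in (e[1],e[3])), "check"
m.move_to(w(-226,0,.10),rot()); m.servo_line(w(-226,0,.0555)); print(inbox(),F())
x=-214.; m.servo_line(w(x,0,.0555),rate=.06)
while x<-104:
    x+=8 if x<-122 else 1.5
    m.servo_line(w(x,0,.0555),rate=.05); f=F(); print(x,inbox()[0],f)
    if f[0]<-8: break
m.hold(.3); print(inbox(),F(),m.get_time())
```

```text
[array([104.1, -29.3]), array([ 43.9, -30. ]), array([103.3,  32.5]), array([45.3, 29.4])]
[-225.6    0.    55.4] [ 0.2 -0.3 -0.3]
-206.0 -205.6 [ 0.  -0.4  1.5]
-198.0 -197.5 [-1.1 -0.2 -0. ]
-190.0 -189.5 [0.3 0.7 0.9]
-182.0 -181.6 [-0.2 -0.3 -0.3]
-174.0 -173.6 [-0.5  0.7  0. ]
-166.0 -165.6 [-0.1  0.5  1.2]
-158.0 -157.6 [ 0.2 -0.1 -0. ]
-150.0 -149.6 [0.7 1.2 0.4]
-142.0 -141.6 [0.3 0.3 0.6]
-134.0 -133.6 [ 0.5 -1.6  0.3]
-126.0 -125.6 [-0.6 -0.1  0.4]
-118.0 -117.6 [-0.7 -0.9  0.2]
-116.5 -116.4 [ 0.  -0.3  0.4]
-115.0 -115.0 [-1.1 -0.7  0.2]
-113.5 -113.4 [ 0.1 -0.2 -0.1]
-112.0 -111.9 [-0.8  0.6 -0.8]
-110.5 -110.9 [-5.5  0.7 -0.1]
-109.0 -110.7 [-13.1   1.1  -0.9]
[-110.7   -0.    55.6] [-13.3   0.7  -0.6] 22.8
```

The lid met its stop at TCP x=-110.7, where -110 was expected. Next, the button.

Run:
```python
from h import *
def pose(phi,r=32,gap=17,z=.0575):
    d=np.array([-np.cos(phi),-np.sin(phi)]); n=np.array([np.sin(phi),-np.cos(phi)])
    p=np.array([-106,40.5])+r*d-gap*n
    return w(*p,z),rot(phi-np.pi/2)
m.servo_line(w(-125,0,.0555)); m.servo_line(w(-135,0,.11),rate=.2)
m.move_to(*pose(-.45,z=.11)); m.servo_line(pose(-.45)[0]); print(inbox(),F())
for phi in np.r_[np.arange(-.3,1.4,.15),1.45,1.52,1.57,1.6,1.63]:
    p,o=pose(phi); m.servo_line(p,o,rate=.06); f=F(); print(round(phi,2),inbox(),f)
    if np.linalg.norm(f)>8 and phi>1.4: break
p,o=pose(phi,gap=45); m.servo_line(p); p[2]=.2; m.servo_line(p,rate=.25)
m.move_to(w(-40,0,.26),rot(-1.41)); m.hold(.2)
im=snap("w4"); g=cv2.resize(im[100:260,150:450,::-1],None,fx=2.6,fy=2.6,interpolation=cv2.INTER_CUBIC); cv2.imwrite("pics/w4.png",g); print(m.get_time())
```

```text
[-127.4   69.8   57.4] [-0.5 -0.4 -0.7]
-0.3 [-131.7   65.5   58.5] [-0.3 -0.4  0.2]
-0.15 [-135.    62.    57.8] [-0.4  0.2  0. ]
0.0 [-137.9   57.6   57.6] [ 0.4  0.3 -0. ]
0.15 [-140.1   52.6   57.5] [0.1 0.5 0.5]
0.3 [-141.5   47.3   57.5] [-0.4 -0.2  0.6]
0.45 [-142.1   42.    57.5] [-0.2  0.4  0.6]
0.6 [-142.    36.6   57.5] [-0.5  0.2 -0.4]
0.75 [-141.    31.2   57.5] [-0.6  0.6  0.2]
0.9 [-139.2   26.1   57.5] [ 0.4 -0.2 -0.1]
1.05 [-136.6   21.3   57.5] [0.9 0.2 1.8]
1.2 [-133.4   17.    57.5] [ 1.1  0.1 -0.2]
1.35 [-129.6   13.2   57.5] [ 0.4 -0.  -0. ]
1.45 [-126.8   10.9   57.5] [-0.4 -0.6  0.4]
1.52 [-124.7    9.5   57.5] [-0.4  0.2 -0.6]
1.57 [-123.7    8.8   57.5] [-4.7  1.4  0.5]
1.6 [-123.4    8.4   57.5] [-9.5  1.7 -0.1]
33.0833
```

View pics/w4.png

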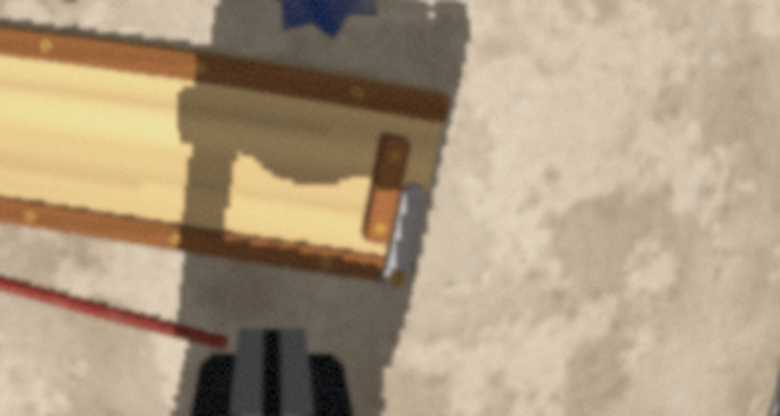

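The picture shows the lid shut flush and the button at (405,235), square across the lid behind the batten and against its stop. I'm handing in the job.

```bash
python3 -c "
from rig import manip as m
print(m.sign_off())"
```

```text
the job is handed in; nothing more can be done
None
```

The job is handed in (no verdict was returned): the blue tile measured flat in its pocket, the lid was pushed to its stop, and the turn-button was swung to its stop square across the lid behind the batten, all by about 33 s of the 58 s limit.

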